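Clamp the re-glued slide box in the bench press

ROBOT

A 6-joint arm with a two-finger parallel gripper is mounted at the origin on a cart in front of the work surface, level with it; the furniture and walls round the work are solid. World frame = base frame: x ahead of the robot, y to its left, z up, the work surface at z = 0. Lengths are in m, angles in rad, forces in N, time in s.
With the tool pointing down it reaches from about 0.35 to 0.85 m from the base axis. Payload 8.1 kg.
Tool frame: the origin (TCP) lies on the centre line of the jaws, within the pads' length; the fingertips stand 17 mm ahead of it and the grasp point (between the pads) lies 2 mm behind it; z points along the fingers, y is the line along which they close (so a half turn about z gives the same grasp; the last joint's range is limited). The gripper opens to 93 mm and grips with 3 to 60 N. Pads are 15 mm wide; open, the fingers measure 128 mm over their backs; the gripper's body (75 mm by 188 mm) begins 65 mm behind the grasp point.
Start: joints at [1.163, 0.13, 1.488, -0, 1.523, -0.085], TCP at [0.19, 0.569, 0.236] pointing down, gripper open.
Joint ranges: [-2.96, 2.96], [-0.89, 2.26], [0.02, 2.5], [-1.34, 4.48], [0, 2.73], [-2.66, 2.66]. Speed limits (rad/s): [2.39, 2.39, 2.79, 3.14, 3.14, 3.14].

INTERFACE

Orientations are given as a rotation vector (axis times angle).
In Python, from plant import status, eyes, robot gives the robot as it stands. The module is installed in compiled form; this text tells all that it offers.
- The arm moves only by the tool servo_tool, never from a script. Its argument "plan" is text: rows parted by semicolons, each of 4 numbers parted by spaces: the shift along the tool's x, y, z in m, then the turn about the tool's z in degrees. A call has 1 to 12 rows; each row is the pose to reach, as a shift and turn from the pose commanded when the call began, along the tool's axes at that moment; what a row does not reach only later rows make up. A row lasts 1/12 s, in which the tool goes at most 41.7 mm and 7.16 degrees, less where a joint would pass 70% of its speed; a pose out of reach is approached as far as the arm can. A call with a gripper value outside its range is refused whole. "grip" is the closure, from -1 (fully open) to 1 (shut), set as the call begins (left out, the last holds). The fingers move at their own pace and stop on an object; "grip_force" is the grip in N (left out, the last holds). Time passes only in rows, so rows that repeat a pose let the fingers close. It gives the time, the measured TCP pose, the force, the opening and the grip force at its end, in the units of the state.
- status.read_state(): the state, without advancing time (a new reading comes with each control period).
- eyes.read_camera(name): name is "scene" or "top" or "wrist"; returns a dict with "image" (384x512x3 uint8, blue, green, red), "fovy" (degrees; the focal length in pixels is half the picture's height over the tangent of half this angle, whatever the lens; pixels are square), "cx", "cy" (the principal point, pixels), "k1" (the pictures are not rectified: a ray, as slopes to the right and down, at radius r is drawn at 1 + k1 r^2 times it, then the intrinsics apply), "world_from_camera" (4x4, takes a point from camera to world coordinates); the wrist camera has in their place "hand_eye" (4x4, takes a point from camera to tool coordinates, whose origin is the TCP and whose axes are the flange's). Camera axes: x right, y down, z forward; pixel columns grow to the right and rows downward; lengths in m; the calibration is good to about 2 mm. A picture is of the moment at which its call begins: read the wrist's pose just before it. There is no depth.
- robot.close_job(): hands the job in; it is judged then, once.
The state is a dict: "t": time; "q": joint angles; "dq": joint speeds; "joint_torque": joint torques, N m; "tool_pos": TCP position; "orientation": TCP orientation; "force": force on the tool from outside, world axes, zero at the start; "wrist_torque": the same for the moment, N m; "opening": finger opening in m; "gripper_force": force on a finger pad.
Only numpy, scipy, OpenCV 4.12 (cv2) and the standard library are available. Lean on these libraries where they do the work, as an engineer would, in place of code of your own. Each camera call takes 0.05 s, during which the arm holds its last target. There are 200 camera calls.

TASK

The lid of the wooden slide box has just been glued. Push the box along the board on the bed of the small screw press until its far end is fully home and square against the back fence, under the pressing foot and about midway between the two columns; then turn the T-handle clockwise until the rising resistance shows that the box is firmly clamped, without winding it on so hard that the box is crushed, and let go. Leave the jar, the bottle and the beaker where they stand.

Things in the scene. Friction and masses are not known exactly. Their poses are not given: they have to be found in the camera images.
- press: fixed screw press: grey bed, x -150..175, y -100..100 mm, upper face at z 14; two 17 mm columns at x 90, y +-88; grey crossbeam x 73..107, z 100..124, with a nut on it up to z 133; vertical screw at x 90, y 0. Origin on the desk under the bed; x runs along the bed to the fence, y across, z up
- fence (a point): middle of the near face of the steel fence across the bed's far end, 155 mm from the press's origin along its x, at the bed's surface; the fence is 130 mm wide, 26 mm high. Axes as the press's
- slide_box: closed wooden slide box, 150 mm long (own y), 95 wide (own x, -46..48; clasp to -50), 47 high, 0.23 to 0.46 kg, loose, too wide to grasp. Origin: centre of its underside. Starts on the near part of the board, its y pointing to the fence within 0.15 rad. Fully home its origin is at x 80 mm in the press's frame, its near end at x 5
- board: plywood packing board let into the bed, 298 x 150 mm, fixed; the box slides on it. Origin on the press's axis, 8 mm below the board's upper face (axes as the press's). The upper face stands 4 to 8 mm above the bed, different each time, so the box's lid is 65 to 69 mm above the desk
- t_handle (a joint): turn of the T-handle, rad, 0 to 7, growing clockwise from above (tightening); starts at 0 to 1.6. At 0 the bar lies along the press's y. Each rad lowers bar, screw and foot 3.2 mm. Runs free with a steady 0.5 N m, stays where left. The foot meets the lid at 2.2 to 3.4; from there each rad adds 90 N of clamping and 0.3 N m. Right: 0.7 to 1.2 rad past touch; over 1.6 crushes the box
- t_grip (a point): centre of the T-handle's straight dark bar, on the screw axis, 183 mm above the desk at joint 0, 3.2 mm lower per rad. Bar 90 mm long, 14 wide, 16 high; the stem below it is 12 mm thick, with over 15 mm free between bar and nut at any turn. y of this frame runs along the bar, z up
- foot: round steel pressing foot, 44 mm across, hanging from the screw below the crossbeam; origin at the centre of its flat underside, 76 mm above the desk at joint t_handle 0, 3.2 mm lower per rad until it meets the box. A stiff spring lets it yield upward by up to 10 mm against the screw
- label_jar: bystander: small glass jar, 54 mm across, 56 mm high, origin at the centre of its underside
- stain_bottle: bystander: pale plastic bottle with white cap, 54 mm across, 130 mm high, origin at the centre of its underside
- beaker_medium: bystander: white plastic beaker, 91 mm across, 113 mm high, origin at the centre of its underside
Mind the look-alikes: they are no part of the job. What is shaped like the slide_box but green is not meant.

How it is judged:
By the outcome, as a careful person would: the job done as asked, in the order asked, and still so for the second after the job is handed in, with the robot touching nothing.
It also fails if it takes over 72 s, if anything falls off the work surface, if the arm or the gripper's body presses on something with over 40 N, if the wrist force passes 120 N, or if a joint passes its speed limit or range.

## Working session

There is one attempt and no reset: what is moved stays moved. The work goes in short steps, Python scripts to look and compute and a tool call to move; the robot and the scene stay as the last step left them, time stands still between calls to the robot, and variables do not carry over. Pictures are saved under pics/ and viewed, at most 10 in all, crops included, and the job is handed in when it is done.

Besides the shell and the picture viewer there is one more tool, called after "Call:" as name(argument=value, ...) on one line, values as JSON. servo_tool: Moves the arm, as the interface text tells. Its arguments: {"type":"object","properties":{"plan":{"type":"string"},"grip":{"type":"number"},"grip_force":{"type":"number"}},"required":["plan"]}

```bash
mkdir -p pics
python3 - <<'E'
from plant import status, eyes
import cv2,numpy as np
s=status.read_state()
for k in("t","q","tool_pos","orientation","force","opening"):print(k,s[k])
for n in("scene","top"):
    c=eyes.read_camera(n);cv2.imwrite(f"pics/{n}0.png",c["image"])
    np.savez(f"{n}0.npz",**c)
    print(n,c["fovy"],c["cx"],c["cy"],c["k1"],np.round(c["world_from_camera"],4).tolist())
c=eyes.read_camera("wrist");print(np.round(c["hand_eye"],4).tolist(),c["fovy"])
E
```

```text
t 0.0
q [ 1.16264482e+00  1.31133404e-01  1.48923642e+00 -1.38687334e-07
  1.52297399e+00 -8.54172499e-02]
tool_pos [0.19008184 0.56855664 0.23462752]
orientation [-5.04683634e-01 -3.10035561e+00  2.66706452e-03]
force [ 0.13069736 -0.24769041 -0.0902706 ]
opening 0.09289599934815579
scene 48.21301958369547 254.94944094441792 183.2936176536087 -0.0211144692678438 [[0.8836, -0.27, 0.3825, 0.0082], [-0.468, -0.5333, 0.7047, -0.9737], [0.0138, -0.8017, -0.5976, 1.0619], [0.0, 0.0, 0.0, 1.0]]
top 52.989697954132026 252.70022689425141 192.84393034624762 -0.0664979047696144 [[0.022, -0.9922, 0.1225, 0.4274], [-0.9997, -0.0234, -0.0102, 0.1064], [0.013, -0.1222, -0.9924, 1.3612], [0.0, 0.0, 0.0, 1.0]]
[[0.0, -0.9675, -0.2531, 0.0701], [1.0, 0.0001, -0.0004, 0.0003], [0.0004, -0.2531, 0.9675, -0.1492], [0.0, 0.0, 0.0, 1.0]] 66.46726015241698
```

Run:
```python
import cv2
for n in("scene","top"):
    cv2.imwrite(f"pics/{n}0b.png",cv2.resize(cv2.imread(f"pics/{n}0.png"),(800,600),interpolation=cv2.INTER_CUBIC))
```

```text
(no output)
```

View pics/scene0b.png

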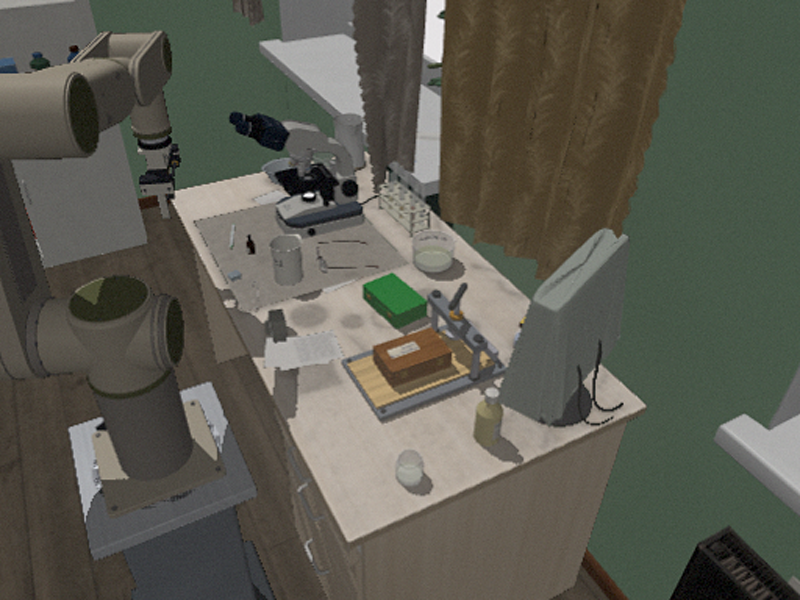

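View pics/top0b.png

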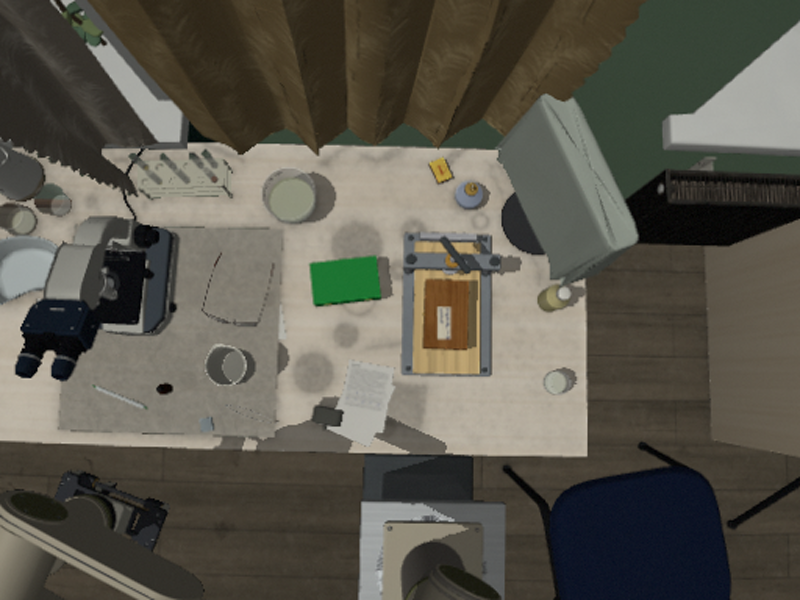

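The scene shows the press with the brown box on its board (top view, 800-wide: box ~(450,314), T-handle ~(455,253)). The green look-alike is at (345,280), the bottle at (555,297) and the jar at (558,381). Next I zoom in on the press.

```bash
cat > h.py <<'E'
import numpy as np,cv2
def K(c):
    f=c["image"].shape[0]/2/np.tan(np.radians(float(c["fovy"]))/2)
    return f
def ray(c,uv):
    f=K(c);uv=np.atleast_2d(np.array(uv,float))
    d=(uv-[float(c["cx"]),float(c["cy"])])/f
    p=d.copy()
    for _ in range(10): p=d/(1+float(c["k1"])*(p**2).sum(1,keepdims=True))
    return np.c_[p,np.ones(len(p))]
def plane(c,uv,z,T=None):
    T=c["world_from_camera"] if T is None else T
    r=ray(c,uv)@T[:3,:3].T
    o=T[:3,3];return o+r*((z-o[2])/r[:,2])[:,None]
def proj(c,P,T=None):
    T=c["world_from_camera"] if T is None else T
    q=(np.atleast_2d(P)-T[:3,3])@T[:3,:3];p=q[:,:2]/q[:,2:]
    p=p*(1+float(c["k1"])*(p**2).sum(1,keepdims=True))
    return p*K(c)+[float(c["cx"]),float(c["cy"])]
E
python3 - <<'E'
from h import *
t=np.load("top0.npz");s=np.load("scene0.npz")
a=t["image"][140:250,245:335];b=s["image"][175:275,210:330]
cv2.imwrite("pics/c0.png",np.hstack([cv2.resize(a,None,fx=5,fy=5,interpolation=cv2.INTER_CUBIC)[:500,:400],cv2.resize(b,(400,333),interpolation=cv2.INTER_CUBIC)[:500] if 0 else cv2.copyMakeBorder(cv2.resize(b,(400,333),interpolation=cv2.INTER_CUBIC),0,167,0,0,0)]))
E
```

```text
(no output)
```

View pics/c0.png

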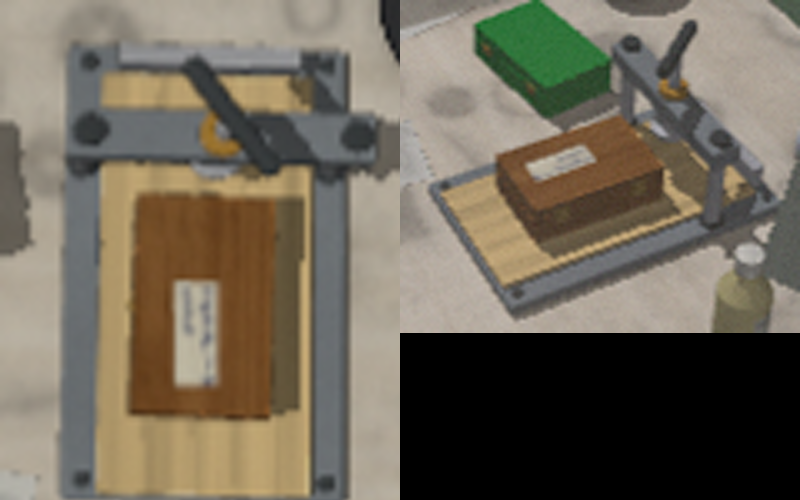

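Run:
```python
from h import *
t=np.load("top0.npz")
f=lambda L:np.array(L)/5+[245-.4,140-.4]
bed=plane(t,f([(62,496),(70,45),(347,52),(347,497)]),.014);print(np.round(bed,4))
bar=plane(t,f([(192,62),(270,168)]),.188);print("bar",np.round(bar,4),bar.mean(0))
lid=plane(t,f([(130,412),(138,195),(275,197),(270,416)]),.067);print("lid",np.round(lid,4),lid.mean(0))
hsv=cv2.cvtColor(t["image"],cv2.COLOR_BGR2HSV)
m=cv2.inRange(hsv,(5,120,60),(16,255,255));m[:,:250]=0;m[:,330:]=0;m[:150]=0;m[250:]=0
m=cv2.morphologyEx(m,cv2.MORPH_CLOSE,np.ones((9,9)))
k=max(cv2.findContours(m,0,2)[0],key=cv2.contourArea);r=cv2.minAreaRect(k);b=cv2.boxPoints(r)
print(r,np.round(plane(t,b,.067),4),plane(t,b,.067).mean(0))
for P in ([.0,0,0],):pass
p=bed.mean(0);e=bed[1]-bed[0]+bed[2]-bed[3];print("centre",p,"ang",np.arctan2(e[1],e[0]),np.linalg.norm(e)/2)
```

```text
[[ 0.4331  0.074   0.014 ]
 [ 0.7537  0.0749  0.014 ]
 [ 0.7538 -0.1241  0.014 ]
 [ 0.4365 -0.1249  0.014 ]]
bar [[ 0.7027  0.0027  0.188 ]
 [ 0.6369 -0.0464  0.188 ]] [ 0.66978422 -0.02185     0.188     ]
lid [[ 0.49    0.0308  0.067 ]
 [ 0.6376  0.0278  0.067 ]
 [ 0.6385 -0.0658  0.067 ]
 [ 0.4893 -0.0635  0.067 ]] [ 0.56384893 -0.01766268  0.067     ]
((285.0, 201.0), (44.0, 28.0), 90.0) [[ 0.6361  0.0319  0.067 ]
 [ 0.6385 -0.0637  0.067 ]
 [ 0.4887 -0.0648  0.067 ]
 [ 0.4866  0.0294  0.067 ]] [ 0.56247515 -0.01682193  0.067     ]
centre [ 0.59430398 -0.02499445  0.014     ] ang 0.0026834540163061175 0.3189562825174332
```

```bash
cat >> h.py <<'E'
from scipy.spatial.transform import Rotation as R
def goto(s,P,yaw=np.pi):  # print shift in tool axes; yaw = world heading of tool x
    r=R.from_rotvec(s["orientation"]).as_matrix()
    d=r.T@(np.array(P)-s["tool_pos"]);y=np.arctan2(r[1,0],r[0,0])
    a=-np.degrees((yaw-y+np.pi)%(2*np.pi)-np.pi)
    print("shift",np.round(d,4),"turn",round(a,2),"norm",np.linalg.norm(d))
E
python3 - <<'E'
from h import *
from plant import status
goto(status.read_state(),[.43,-.022,.26])
E
```

```text
shift [-0.4148 -0.4841 -0.0245] turn -18.49 norm 0.6379862644744018
```

Call:
servo_tool(plan="-0.02 -0.024 -0.015 0; -0.045 -0.053 -0.0245 -1.5; -0.07 -0.082 -0.0245 -3; -0.095 -0.111 -0.0245 -4.5; -0.12 -0.14 -0.0245 -6; -0.145 -0.169 -0.0245 -7.5; -0.17 -0.198 -0.0245 -9; -0.195 -0.227 -0.0245 -10.5; -0.22 -0.256 -0.0245 -12; -0.245 -0.285 -0.0245 -14; -0.27 -0.314 -0.0245 -16; -0.295 -0.343 -0.0245 -18.5")

```text
t: 1.15
tool_pos: [0.3614, 0.1484, 0.2601]
orientation: [-0.003, 3.141, 0.0]
force: [0.8, -0.3, 0.3]
opening: 0.0932
gripper_force: 0.0
```

Run:
```python
from h import *
from plant import status
goto(status.read_state(),[.43,-.022,.26])
```

```text
shift [-6.830e-02 -1.705e-01  1.000e-04] turn 0.12 norm 0.18371689252092907
```

Call:
servo_tool(plan="-0.01 -0.03 0 0; -0.025 -0.065 0 0; -0.04 -0.1 0 0; -0.055 -0.135 0 0; -0.066 -0.165 0 0; -0.0683 -0.1705 0 0.12; -0.0683 -0.1705 0 0.12; -0.0683 -0.1705 0 0.12")

```text
t: 1.82
tool_pos: [0.4292, -0.02, 0.2598]
orientation: [-0.005, -3.141, -0.001]
force: [-0.2, -0.4, -0.1]
opening: 0.0927
gripper_force: 0.0
```

```bash
cat >> h.py <<'E'
def wrist(name):
    from plant import status,eyes
    s=status.read_state();c=eyes.read_camera("wrist")
    T=np.eye(4);T[:3,:3]=R.from_rotvec(s["orientation"]).as_matrix();T[:3,3]=s["tool_pos"]
    c=dict(c);c["world_from_camera"]=T@c["hand_eye"];np.savez(name+".npz",**c)
    cv2.imwrite(f"pics/{name}.png",cv2.resize(c["image"],(800,600),interpolation=cv2.INTER_CUBIC));return s,c
E
python3 -c "
from h import *
s,c=wrist('w1');print(s['tool_pos'],s['orientation'],s['t'])"
```

```text
[ 0.42924597 -0.02000311  0.25981822] [-5.08441192e-03 -3.14065580e+00 -1.14791283e-03] 1.8167
```

View pics/w1.png

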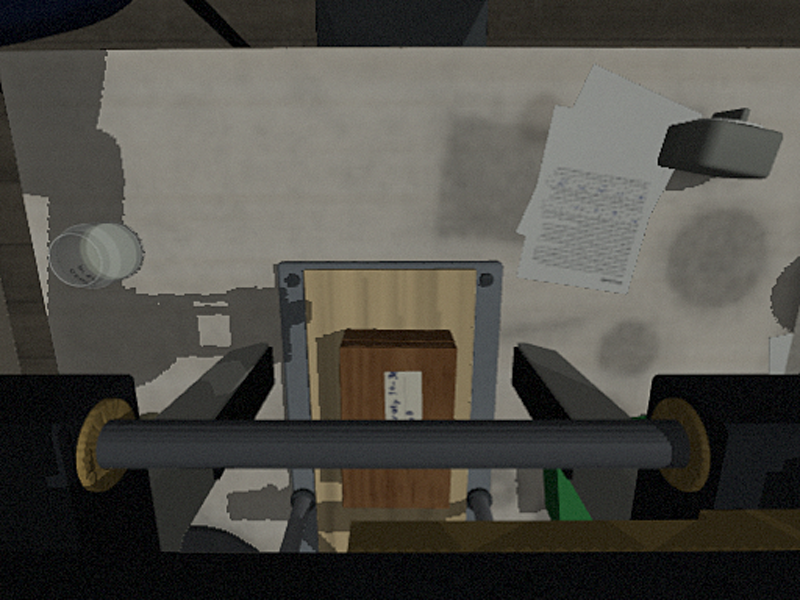

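The wrist view (800×600) shows the bed's near corners at (276,262) and (502,262). The box lid has near corners at (341,347) and (456,347) and far corners at (342,507) and (452,507).

Run:
```python
from h import *
c=np.load("w1.npz");f=lambda L:(np.array(L)+.5)*.64-.5
print("bed",np.round(plane(c,f([(277,263),(501,263),(293,281),(486,280)]),.014),4))
print("board",np.round(plane(c,f([(304,269),(476,269),(315,500),(470,400)]),.020),4))
print("lid",np.round(plane(c,f([(341,347),(456,348),(342,507),(452,507)]),.067),4))
g=c["image"].astype(int)
hsv=cv2.cvtColor(c["image"],cv2.COLOR_BGR2HSV)
for v in (225,230,255,260,300,315): # brown extents along rows
    r=hsv[v,200:310];m=(r[:,1]>130)&(r[:,0]<14);u=np.where(m)[0]+200
    if len(u):
        print(v,u.min(),u.max(),np.round(plane(c,[(u.min()-.5,v),(u.max()+.5,v)],.067)[:,:2],4).tolist())
for v in (190,200,225,240,260): # grey bed extents
    print(v,[ (u,*g[v,u]) for u in range(178,200,2)][:0])
    r=hsv[v,170:330];m=(r[:,1]>110);u=np.where(m)[0]+170
    print("board",v,u.min(),u.max(),np.round(plane(c,[(u.min()-.5,v),(u.max()+.5,v)],.020)[:,:2],4).tolist())
```

```text
bed [[ 0.4292 -0.1207  0.014 ]
 [ 0.4298  0.0751  0.014 ]
 [ 0.4453 -0.1076  0.014 ]
 [ 0.445   0.0627  0.014 ]]
board [[ 0.4334 -0.0962  0.02  ]
 [ 0.4339  0.0524  0.02  ]
 [ 0.6666 -0.0975  0.02  ]
 [ 0.558   0.0521  0.02  ]]
lid [[ 0.4875 -0.0608  0.067 ]
 [ 0.4886  0.0305  0.067 ]
 [ 0.6367 -0.0647  0.067 ]
 [ 0.637   0.0318  0.067 ]]
225 218 289 [[0.4916, -0.0616], [0.4919, 0.0279]]
230 218 290 [[0.4982, -0.0618], [0.4985, 0.0294]]
255 223 290 [[0.5325, -0.0565], [0.5328, 0.0305]]
260 219 282 [[0.5395, -0.0619], [0.5398, 0.0204]]
315 220 279 [[0.6218, -0.0632], [0.6221, 0.0183]]
190 []Traceback (most recent call last):
  File "<stdin>", line 15, in <module>
    return umr_minimum(a, axis, None, out, keepdims, initial, where)
ValueError: zero-size array to reduction operation minimum which has no identity
```

Call:
servo_tool(plan="-0.03 0.018 0 0; -0.065 0.038 0 0; -0.1 0.06 0 0; -0.125 0.077 0 0; -0.133 0.082 0.01 0; -0.133 0.082 0.045 0; -0.133 0.082 0.08 0; -0.133 0.082 0.12 0; -0.133 0.082 0.155 0; -0.133 0.082 0.18 0; -0.133 0.082 0.205 0; -0.133 0.082 0.21 0", grip=1)

```text
t: 2.87
tool_pos: [0.5585, 0.0634, 0.0452]
orientation: [0.001, -3.134, -0.0]
force: [-1.2, -0.1, -0.8]
opening: 0.0179
gripper_force: 0.0
```

Call:
servo_tool(plan="0 0 0 0; 0 0 0 0")

```text
t: 3.03
tool_pos: [0.5631, 0.0625, 0.0514]
orientation: [0.001, 3.141, 0.0]
force: [0.1, 0.0, 0.2]
opening: 0.0042
gripper_force: 0.0
```

Now edge sideways to y ≈ 0.045.

Call:
servo_tool(plan="0 -0.002 0 0; 0 -0.004 0 0; 0 -0.006 0 0; 0 -0.008 0 0; 0 -0.01 0 0; 0 -0.012 0 0; 0 -0.014 0 0; 0 -0.016 0 0; 0 -0.0175 0 0; 0 -0.0175 0 0")

```text
t: 3.87
tool_pos: [0.5627, 0.0438, 0.0501]
orientation: [-0.003, -3.142, -0.0]
force: [0.7, 0.9, 0.5]
opening: 0.0005
gripper_force: 0.4
```

```bash
cat > top.py <<'E'
import sys;from h import *
from plant import eyes,status
n=sys.argv[1];t=eyes.read_camera("top");np.savez(n+".npz",**t)
s=status.read_state();print(s["t"],s["tool_pos"],s["force"])
cv2.imwrite(f"pics/{n}.png",cv2.resize(t["image"][140:250,235:345],(600,600),interpolation=cv2.INTER_CUBIC))
E
python3 top.py t2
```

```text
3.9167 [0.56271131 0.04377392 0.05012838] [-0.71874704  0.79163419  1.37734199]
```

View pics/t2.png

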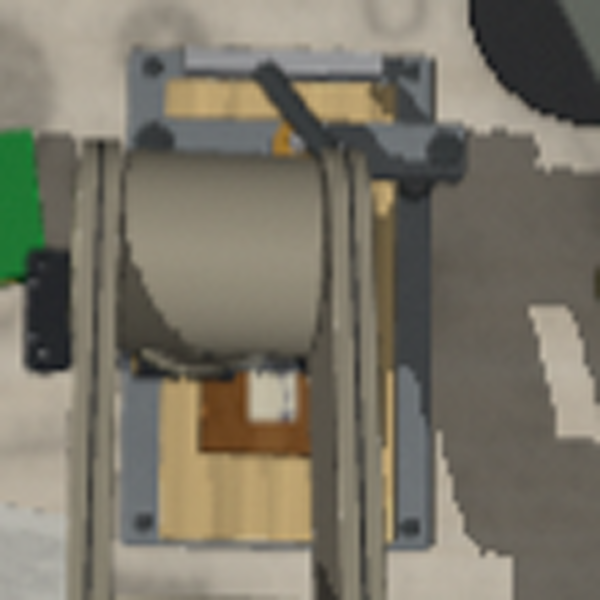

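Run:
```python
from h import *
for n in("top0","t2"):
    c=np.load(n+".npz");hsv=cv2.cvtColor(c["image"],cv2.COLOR_BGR2HSV)
    for v in (217,219,220):
        b=c["image"][v,262:280].astype(int);r=b[:,2]
        # subpixel half-level crossing of red (board bright -> box dark)
        hi=np.median(r[3:7]);lo=np.median(r[12:16]);h=(hi+lo)/2
        i=[i for i in range(4,15) if r[i]>=h>r[i+1]][0];u=262+i+(r[i]-h)/(r[i]-r[i+1])
        print(n,v,hi,lo,u,plane(c,[(u,v)],.067)[0,:2])
```

```text
top0 217 172.0 105.5 269.9375 [0.50671446 0.03332312]
top0 219 172.5 104.5 269.8469387755102 [0.4999841  0.03351381]
top0 220 172.0 104.5 269.8489583333333 [0.49662534 0.03344995]
t2 217 176.0 106.5 270.6884615384615 [0.50677114 0.03079586]
t2 219 176.5 107.5 270.6027397260274 [0.50004086 0.03097178]
t2 220 176.0 107.0 270.61805555555554 [0.49668295 0.03086397]
```

Call:
servo_tool(plan="0 -0.001 0 0; 0 -0.002 0 0; 0 -0.003 0 0; 0 -0.004 0 0; 0 -0.005 0 0; 0 -0.005 0 0; 0 0.01 0 0; 0 0.02 0 0; 0 0.025 -0.03 0; 0 0.025 -0.07 0; 0 0.025 -0.11 0; 0 0.025 -0.15 0")

```text
t: 4.92
tool_pos: [0.562, 0.0691, 0.2013]
orientation: [-0.002, -3.14, 0.001]
force: [0.3, 0.8, -0.3]
opening: 0.0004
gripper_force: 0.0
```

Run:
```python
from h import *
from plant import status
s=status.read_state();print(s["tool_pos"])
goto(s,[.43,-.0235,.20])
```

```text
[0.5620416  0.06910978 0.20131858]
shift [ 0.1319 -0.0928  0.0015] turn -0.08 norm 0.16128637680800953
```

Call:
servo_tool(plan="0.025 -0.018 0 0; 0.055 -0.038 0 0; 0.085 -0.06 0 0; 0.11 -0.08 0 0; 0.132 -0.093 0 0; 0.132 -0.093 0.03 0; 0.132 -0.093 0.07 0; 0.132 -0.093 0.105 0; 0.132 -0.093 0.135 0; 0.132 -0.093 0.15 0; 0.132 -0.093 0.151 0; 0.132 -0.093 0.151 0", grip=-0.3)

```text
t: 5.92
tool_pos: [0.4297, -0.0237, 0.0485]
orientation: [-0.003, -3.139, -0.0]
force: [-0.2, 1.0, 0.6]
opening: 0.06
gripper_force: 0.0
```

```bash
python3 top.py t3
```

```text
5.9667 [ 0.43097481 -0.02386397  0.0498777 ] [ 0.86179668 -0.29768123  0.14171952]
```

View pics/t3.png

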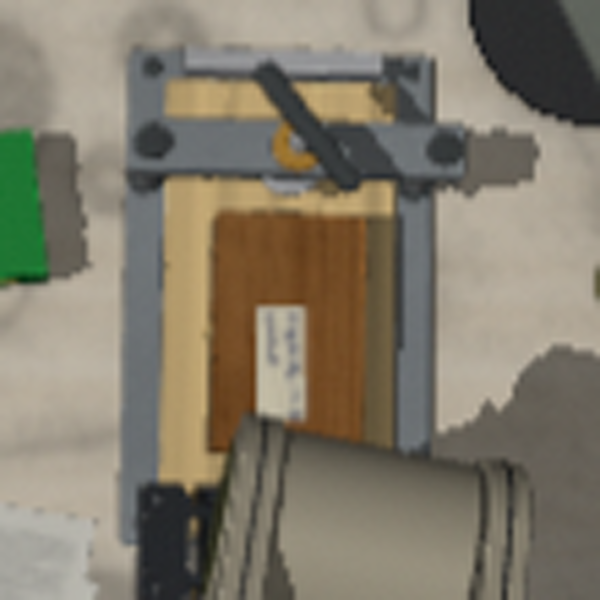

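The lid's left edge is now at about x=213 and its right edge at about 365 in the crop, with the board's left edge near 162. I'll compute the lateral offset from that.

Run:
```python
from h import *
c=np.load("t3.npz");f=lambda L:(np.array(L)+.5)/(600/110)-.5+[235,140]
print("lid",np.round(plane(c,f([(215,213),(365,215),(212,400),(363,400)]),.067)[:,:2],4).tolist())
print("board L",np.round(plane(c,f([(164,220),(162,440),(393,440)]),.020)[:,:2],4).tolist())
print("bed",np.round(plane(c,f([(130,48),(433,56),(436,300),(123,300),(438,440),(121,440)]),.014)[:,:2],4).tolist())
print("fence",np.round(plane(c,f([(185,68),(380,76)]),.040)[:,:2],4).tolist())
print("coltop",np.round(plane(c,f([(153,140),(445,148)]),.126)[:,:2],4).tolist())
```

```text
lid [[0.6376, 0.0216], [0.6386, -0.0723], [0.5207, 0.0217], [0.5228, -0.0718]]
board L [[0.6398, 0.0515], [0.4978, 0.0501], [0.501, -0.0978]]
bed [[0.7545, 0.0756], [0.7544, -0.124], [0.5927, -0.1262], [0.5879, 0.0768], [0.502, -0.1277], [0.4975, 0.0762]]
fence [[0.7359, 0.0406], [0.7339, -0.0852]]
coltop [[0.6713, 0.0633], [0.6709, -0.1121]]
```

Call:
servo_tool(plan="-0.02 0 0 0; -0.04 0 0 0; -0.048 0 0 0; -0.056 0 0 0; -0.064 0 0 0; -0.072 0 0 0; -0.08 0 0 0; -0.088 0 0 0; -0.096 0 0 0; -0.104 0 0 0; -0.112 0 0 0; -0.12 0 0 0")

```text
t: 6.97
tool_pos: [0.5513, -0.0241, 0.0491]
orientation: [-0.003, -3.141, -0.0]
force: [-4.2, -0.3, 2.5]
opening: 0.0601
gripper_force: 1.8
```

Call:
servo_tool(plan="-0.004 0 0 0; -0.008 0 0 0; -0.012 0 0 0; -0.015 0 0 0; -0.018 0 0 0; -0.02 0 0 0; -0.022 0 0 0; -0.022 0 0 0")

```text
t: 7.63
tool_pos: [0.573, -0.0241, 0.0491]
orientation: [0.003, 3.141, -0.0]
force: [-0.1, 0.8, 0.1]
opening: 0.0606
gripper_force: 0.1
```

Not home yet; I'll creep on until the force rises.

Call:
servo_tool(plan="-0.0015 0 0 0; -0.003 0 0 0; -0.0045 0 0 0; -0.006 0 0 0; -0.007 0 0 0; -0.007 0 0 0")

```text
t: 8.13
tool_pos: [0.5747, -0.0241, 0.0487]
orientation: [-0.003, -3.131, -0.0]
force: [-28.7, 0.3, 23.1]
opening: 0.0606
gripper_force: 14.7
```

Call:
servo_tool(plan="0.005 0 0 0; 0.015 0 0 0; 0.035 0 0 0; 0.07 0 -0.01 0; 0.11 0 -0.03 0; 0.14 0 -0.06 0; 0.15 0 -0.1 0; 0.15 0 -0.1 0")

```text
t: 8.8
tool_pos: [0.4312, -0.0243, 0.1559]
orientation: [0.003, 3.132, -0.003]
force: [1.3, -0.6, 1.5]
opening: 0.0603
gripper_force: 0.0
```

Run:
```python
from h import *
from plant import eyes
t=eyes.read_camera("top");s=eyes.read_camera("scene");np.savez("t4.npz",**t);np.savez("s4.npz",**s)
a=cv2.resize(t["image"][140:230,250:325],(400,480),interpolation=cv2.INTER_CUBIC)
b=cv2.resize(s["image"][175:255,250:330],(400,400),interpolation=cv2.INTER_CUBIC)
cv2.imwrite("pics/c4.png",np.hstack([a,cv2.copyMakeBorder(b,0,80,0,0,0)]))
```

```text
(no output)
```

View pics/c4.png

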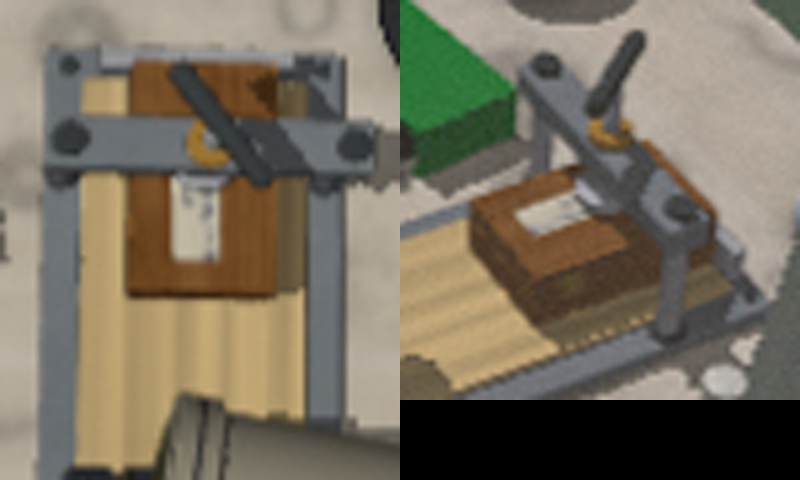

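The box is home: in the top crop its far lid edge, (133,62)–(278,64), meets the fence squarely. The handle bar runs from (180,68) to (260,183).

Run:
```python
from h import *
from plant import status
t=np.load("t4.npz");f=lambda L:(np.array(L)+.5)/(400/75)-.5+[250,140]
print("lid",np.round(plane(t,f([(133,62),(278,64),(127,294),(276,297)]),.067)[:,:2],4).tolist())
c=np.load("s4.npz")
for z in(.188,.191):
    b=plane(t,f([(182,70),(258,180)]),z)[:,:2];d=b[0]-b[1];print("bar top",b.tolist(),b.mean(0),np.linalg.norm(d),np.degrees(np.arctan2(d[1],d[0])))
g=lambda L:(np.array(L)+.5)/5-.5+[250,175]
b=plane(c,g([(636,38),(598,107)]-np.array([400,0])),.188)[:,:2];print("scene bar",b,b.mean(0))
s=status.read_state();print(s["tool_pos"],s["t"])
```

```text
lid [[0.7331, 0.0212], [0.7342, -0.0725], [0.5824, 0.0228], [0.5827, -0.0721]]
bar top [[0.7004628391978425, 0.00046908018719861444], [0.6363737013407798, -0.04448019235379]] [ 0.66841827 -0.02200556] 0.07828061505395613 35.044112716573935
bar top [[0.6997646184376258, 0.0007399794911038399], [0.635839367347411, -0.04409435015635843]] [ 0.66780199 -0.02167719] 0.0780804382792792 35.044112716574
scene bar [[ 0.69850098 -0.00246521]
 [ 0.6352359  -0.05571343]] [ 0.66686844 -0.02908932]
[ 0.43161096 -0.02421318  0.15216096] 8.9
```

Run:
```python
from h import *
from plant import status
c=np.load("s4.npz");t=np.load("t4.npz");f=lambda L:(np.array(L,float)+.5)*.64-.5
# two-view triangulation of cloth-cover points: top corner far-left (548,97) ~ scene (545,297)?; lower tip
def tri(ut,us):
    a=ray(t,f([ut]))@t["world_from_camera"][:3,:3].T;b=ray(c,f([us]))@c["world_from_camera"][:3,:3].T
    A=np.stack([a[0],-b[0]],1);o=c["world_from_camera"][:3,3]-t["world_from_camera"][:3,3]
    x,r,*_=np.linalg.lstsq(A,o,rcond=None);return t["world_from_camera"][:3,3]+a[0]*x[0],r
print(tri((552,281),(503,398)),tri((552,281),(540,300)))
print("lamp ground",plane(c,f([(505,400),(560,420)]),0.0),plane(c,f([(505,400)]),0.1))
print("lamp top tip z=.1,.2,.3",[plane(t,f([(552,280),(500,145)]),z).round(3).tolist() for z in(.1,.2,.3)])
s=status.read_state();print(s["q"],s["wrist_torque"]);goto(s,[.6675,-.024,.24])
```

```text
(array([ 0.63770326, -0.24477159,  0.08593398]), array([4.62913339e-05])) (array([ 0.6049106 , -0.19000751,  0.28479976]), array([0.01257849]))
lamp ground [[ 0.70126669 -0.18915035  0.        ]
 [ 0.77121985 -0.28987609  0.        ]] [[ 0.63599867 -0.26303309  0.1       ]]
lamp top tip z=.1,.2,.3 [[[0.638, -0.241, 0.1], [0.936, -0.13, 0.1]], [[0.621, -0.213, 0.2], [0.896, -0.111, 0.2]], [[0.604, -0.186, 0.3], [0.855, -0.092, 0.3]]]
[-1.74862723e-01 -2.94532997e-01  2.04348873e+00  1.26160863e-04
  1.38524408e+00 -1.74346802e+00] [ 0.02694068  0.02242492 -0.05829348]
shift [-0.2365  0.0006 -0.0861] turn -0.13 norm 0.25171289721361406
```

Run:
```python
from h import *
c=np.load("s4.npz");t=np.load("t4.npz");f=lambda L:(np.array(L,float)+.5)*.64-.5
def tri(ut,us):
    a=ray(t,f([ut]))@t["world_from_camera"][:3,:3].T;b=ray(c,f([us]))@c["world_from_camera"][:3,:3].T
    A=np.stack([a[0],-b[0]],1);o=c["world_from_camera"][:3,3]-t["world_from_camera"][:3,3]
    x,r,*_=np.linalg.lstsq(A,o,rcond=None);return t["world_from_camera"][:3,3]+a[0]*x[0],r[0]**.5
for T in[(500,145),(510,130),(545,97),(575,100),(638,245),(620,270),(552,281)]:
  for S in[(535,298),(600,232),(627,238),(620,310),(572,415),(503,398)]:
    p,r=tri(T,S)
    if r<.015:print(T,S,p.round(3),r.round(4))
```

```text
(575, 100) (627, 238) [ 0.917 -0.214  0.366] 0.0051
(552, 281) (503, 398) [ 0.638 -0.245  0.086] 0.0068
```

Call:
servo_tool(plan="0 0 -0.04 0; -0.01 0 -0.075 0; -0.04 0 -0.087 0; -0.075 0 -0.087 0; -0.11 0 -0.087 0; -0.145 0 -0.087 0; -0.18 0 -0.087 0; -0.21 0 -0.087 0; -0.23 0 -0.087 0; -0.2365 0 -0.087 0; -0.2365 0 -0.087 0; -0.2365 0 -0.087 0", grip=-0.2)

```text
t: 9.9
tool_pos: [0.6655, -0.0242, 0.2344]
orientation: [-0.003, -3.139, -0.0]
force: [-1.2, 0.9, -0.8]
opening: 0.0558
gripper_force: 0.0
```

Run:
```python
from h import *
from plant import status
s,c=wrist('w5')
print(s["q"],s["opening"],s["wrist_torque"]);goto(s,[.6675,-.024,.174])
```

```text
[-1.13344411e-01  3.11242239e-01  1.28305436e+00 -4.32567780e-05
  1.54973003e+00 -1.68222601e+00] 0.055848588063232146 [-0.00300102 -0.03421778 -0.00184108]
shift [-0.0022  0.0002  0.0604] turn -0.11 norm 0.06045746430313238
```

View pics/w5.png

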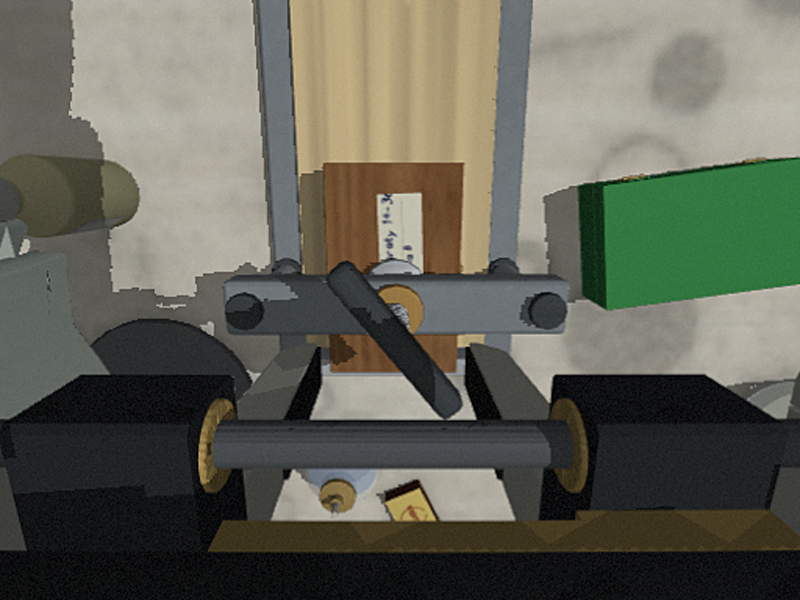

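The wrist view shows the bar from (342,270) to (452,410), the crossbeam bolts at (244,311) and (546,310), and the lid's near edge from (324,163) to (463,163).

Run:
```python
from h import *
c=np.load("w5.npz");f=lambda L:(np.array(L,float)+.5)*.64-.5
b=plane(c,f([(341,270),(452,409)]),.186)[:,:2];d=b[1]-b[0]
print(b,b.mean(0),np.linalg.norm(d),np.degrees(np.arctan2(d[1],d[0])))
k=plane(c,f([(244,311),(546,310)]),.126)[:,:2];print("bolts",k,k.mean(0))
l=plane(c,f([(324,163),(463,163),(330,373),(457,372)]),.067)[:,:2];print("lid",l)
```

```text
[[ 0.63372918 -0.04649503]
 [ 0.70104041  0.0042997 ]] [ 0.6673848  -0.02109767] 0.0843261906289287 37.03911240662917
bolts [[ 0.66951271 -0.11103257]
 [ 0.66921824  0.06589792]] [ 0.66936547 -0.02256732]
lid [[ 0.58425722 -0.06937042]
 [ 0.5844314   0.02295272]
 [ 0.73456963 -0.07079282]
 [ 0.73392883  0.02392401]]
```

Call:
servo_tool(plan="-0.001 0.001 0.01 0; -0.0025 0.0017 0.03 0; -0.0025 0.0017 0.045 0; -0.0025 0.0017 0.055 0; -0.0025 0.0017 0.0604 0; -0.0025 0.0017 0.0604 0; -0.0025 0.0017 0.0604 0")

```text
t: 10.53
tool_pos: [0.6685, -0.0226, 0.1762]
orientation: [0.003, 3.141, -0.0]
force: [-0.4, 0.8, 0.1]
opening: 0.0558
gripper_force: 0.0
```

Call:
servo_tool(plan="0 0 0 5; 0 0 0 10; 0 0 0 15; 0 0 0 20; 0 0 0 25; 0 0 0 30; 0 0 0 35; 0 0 0 40; 0 0 0 45; 0 0 0 50; 0 0 0 55; 0 0 0 60")

```text
t: 11.53
tool_pos: [0.6687, -0.0225, 0.1758]
orientation: [1.578, 2.716, 0.0]
force: [2.6, 0.5, -8.0]
opening: 0.0559
gripper_force: 8.1
```

```bash
cat > rd.py <<'E'
from h import *
from plant import status,eyes
W=[];J=[];F=[]
for i in range(4):
    s=status.read_state();W.append(s["wrist_torque"]);J.append(s["joint_torque"][5]);F.append(s["force"])
    eyes.read_camera("top")
s=status.read_state()
print("t",s["t"],"mean",np.mean(W,0).round(3),"sd",np.std(W,0).round(3),"j6",np.round(J,3),"F",np.mean(F,0).round(1),"q6",s["q"][5],s["tool_pos"])
E
python3 rd.py
```

```text
t 11.7333 mean [ 0.009 -0.181  0.268] sd [0.027 0.158 0.164] j6 [-1.668 -1.277  2.098  0.986] F [ 1.4  0.5 -4.8] q6 -0.635047676527893 [ 0.66885326 -0.02258313  0.17653128]
```

Call:
servo_tool(plan="0 0 0 5; 0 0 0 10; 0 0 0 15; 0 0 0 20")

```text
t: 12.07
tool_pos: [0.6686, -0.0225, 0.1757]
orientation: [-2.023, -2.404, -0.0]
force: [2.3, 0.0, -7.9]
opening: 0.0557
gripper_force: 8.2
```

```bash
cat > r1.py <<'E'
from h import *
from plant import status
s=status.read_state();print(round(s["t"],2),"W",np.round(s["wrist_torque"],3),"F",np.round(s["force"],1),"tau6",np.round(s["joint_torque"][5],2),"q6",round(s["q"][5],3),"turn",round(np.degrees(s["q"][5]+1.682)+0,1))
E
python3 r1.py; python3 r1.py
```

```text
12.07 W [-0.003 -0.313  0.553] F [ 2.3  0.  -7.9] tau6 -1.67 q6 -0.282 turn 80.2
12.07 W [-0.003 -0.313  0.553] F [ 2.3  0.  -7.9] tau6 -1.67 q6 -0.282 turn 80.2
```

Call:
servo_tool(plan="0 0 0 5; 0 0 0 10")

```text
t: 12.23
tool_pos: [0.6684, -0.0225, 0.1752]
orientation: [-2.224, -2.218, 0.0]
force: [2.8, 0.3, -8.9]
opening: 0.0561
gripper_force: 8.4
```

```bash
python3 r1.py; python3 r1.py
```

```text
12.23 W [-0.048 -0.357  0.526] F [ 2.8  0.3 -8.9] tau6 -1.66 q6 -0.107 turn 90.2
12.23 W [-0.048 -0.357  0.526] F [ 2.8  0.3 -8.9] tau6 -1.66 q6 -0.107 turn 90.2
```

Call:
servo_tool(plan="0 0 0 5; 0 0 0 10")

```text
t: 12.4
tool_pos: [0.6683, -0.0224, 0.1748]
orientation: [-2.409, -2.015, 0.001]
force: [3.1, 1.8, -11.4]
opening: 0.0561
gripper_force: 8.7
```

```bash
python3 r1.py
```

```text
12.4 W [-0.013 -0.39   0.543] F [  3.1   1.8 -11.4] tau6 -1.66 q6 0.067 turn 100.2
```

Call:
servo_tool(plan="0 0 0 5; 0 0 0 10")

```text
t: 12.57
tool_pos: [0.6681, -0.0223, 0.1743]
orientation: [-2.575, -1.798, 0.002]
force: [3.0, 1.6, -13.5]
opening: 0.056
gripper_force: 8.9
```

```bash
python3 r1.py
```

```text
12.57 W [ 0.105 -0.43   0.495] F [  3.    1.6 -13.5] tau6 -1.65 q6 0.242 turn 110.2
```

Call:
servo_tool(plan="0 0 0 5; 0 0 0 10")

```text
t: 12.73
tool_pos: [0.668, -0.0223, 0.174]
orientation: [-2.722, -1.566, 0.002]
force: [4.6, 1.4, -14.0]
opening: 0.0561
gripper_force: 9.0
```

```bash
python3 r1.py
```

```text
12.73 W [ 0.186 -0.492  0.535] F [  4.6   1.4 -14. ] tau6 -1.65 q6 0.416 turn 120.2
```

Call:
servo_tool(plan="0 0 0 5; 0 0 0 10")

```text
t: 12.9
tool_pos: [0.668, -0.0222, 0.1738]
orientation: [-2.848, -1.323, 0.002]
force: [5.1, 1.4, -15.2]
opening: 0.0563
gripper_force: 9.7
```

```bash
python3 r1.py
```

```text
12.9 W [ 0.165 -0.622  0.563] F [  5.1   1.4 -15.2] tau6 -1.6 q6 0.591 turn 130.2
```

Call:
servo_tool(plan="0 0 0 5; 0 0 0 10")

```text
t: 13.07
tool_pos: [0.668, -0.0221, 0.1736]
orientation: [-2.952, -1.07, 0.003]
force: [5.1, 0.6, -17.2]
opening: 0.056
gripper_force: 10.5
```

```bash
python3 r1.py
```

```text
13.07 W [ 0.24  -0.727  0.584] F [  5.1   0.6 -17.2] tau6 -1.56 q6 0.765 turn 140.2
```

Call:
servo_tool(plan="0 0 0.002 5; 0 0 0.0026 10")

```text
t: 13.23
tool_pos: [0.6686, -0.0221, 0.1729]
orientation: [-3.035, -0.809, -0.0]
force: [1.6, 0.9, -5.4]
opening: 0.0561
gripper_force: 10.7
```

```bash
python3 r1.py
```

```text
13.23 W [ 0.414 -0.101  0.677] F [ 1.6  0.9 -5.4] tau6 -1.54 q6 0.94 turn 150.2
```

Call:
servo_tool(plan="0 0 0.0003 5; 0 0 0.0006 10")

```text
t: 13.4
tool_pos: [0.6687, -0.0221, 0.1724]
orientation: [-3.094, -0.542, -0.0]
force: [2.1, 1.7, -6.7]
opening: 0.0559
gripper_force: 11.4
```

```bash
python3 r1.py
```

```text
13.4 W [ 0.467 -0.167  0.682] F [ 2.1  1.7 -6.7] tau6 -1.49 q6 1.114 turn 160.2
```

Call:
servo_tool(plan="0 0 0.0003 5; 0 0 0.0006 10")

```text
t: 13.57
tool_pos: [0.6688, -0.0221, 0.172]
orientation: [-3.129, -0.27, -0.001]
force: [2.5, 2.2, -6.6]
opening: 0.0561
gripper_force: 12.1
```

```bash
python3 r1.py
```

```text
13.57 W [ 0.47  -0.247  0.718] F [ 2.5  2.2 -6.6] tau6 -1.45 q6 1.289 turn 170.2
```

Call:
servo_tool(plan="0 0 0.0003 5; 0 0 0.0006 10")

```text
t: 13.73
tool_pos: [0.6689, -0.0221, 0.1715]
orientation: [-3.141, 0.004, -0.001]
force: [2.6, 2.0, -6.3]
opening: 0.0559
gripper_force: 12.7
```

```bash
python3 r1.py
```

```text
13.73 W [ 0.473 -0.266  0.756] F [ 2.6  2.  -6.3] tau6 -1.41 q6 1.463 turn 180.2
```

The resistance rose from about 0.53 to 0.76 N·m. Touch was near turn 120°, so the handle is 0.8–1.05 rad past it. I'll back the fingers off and lift.

Call:
servo_tool(plan="0 0 0 -5; 0 0 0 -12; 0 0 0 -19; 0 0 0 -25; 0 0 0 -25; 0 0 -0.02 -25; 0 0 -0.05 -25; 0 0 -0.085 -25; 0 0 -0.12 -25; 0 0 -0.12 -25; 0 0 -0.12 -25")

```text
t: 14.65
tool_pos: [0.6704, -0.0229, 0.2964]
orientation: [3.066, 0.673, 0.012]
force: [0.5, 0.6, -0.6]
opening: 0.0557
gripper_force: 0.0
```

Run:
```python
from h import *
from plant import status
s=status.read_state();goto(s,[.42,.05,.29],np.arctan2(R.from_rotvec(s["orientation"]).as_matrix()[1,0],R.from_rotvec(s["orientation"]).as_matrix()[0,0]));print(s["tool_pos"],s["force"],s["t"])
```

```text
shift [-0.1969 -0.1711  0.0043] turn -0.0 norm 0.2608876414074307
[ 0.67041646 -0.02288745  0.29643238] [ 0.52961974  0.63120972 -0.58702622] 14.65
```

Call:
servo_tool(plan="-0.015 -0.013 0 0; -0.04 -0.035 0 0; -0.065 -0.057 0 0; -0.09 -0.078 0 0; -0.115 -0.1 0 0; -0.14 -0.122 0 0; -0.165 -0.143 0 0; -0.185 -0.16 0 0; -0.197 -0.171 0 0; -0.197 -0.171 0 0; -0.197 -0.171 0 0")

```text
t: 15.57
tool_pos: [0.4176, 0.0497, 0.2909]
orientation: [3.068, 0.676, 0.001]
force: [-0.4, -0.4, 0.1]
opening: 0.0553
gripper_force: 0.0
```

Run:
```python
from h import *
from plant import eyes
t=eyes.read_camera("top");s=eyes.read_camera("scene");np.savez("t6.npz",**t);np.savez("s6.npz",**s)
a=cv2.resize(t["image"][140:230,250:325],(400,480),interpolation=cv2.INTER_CUBIC)
b=cv2.resize(s["image"][175:255,250:330],(400,400),interpolation=cv2.INTER_CUBIC)
cv2.imwrite("pics/c6.png",np.hstack([a,cv2.copyMakeBorder(b,0,80,0,0,0)]))
```

```text
(no output)
```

View pics/c6.png

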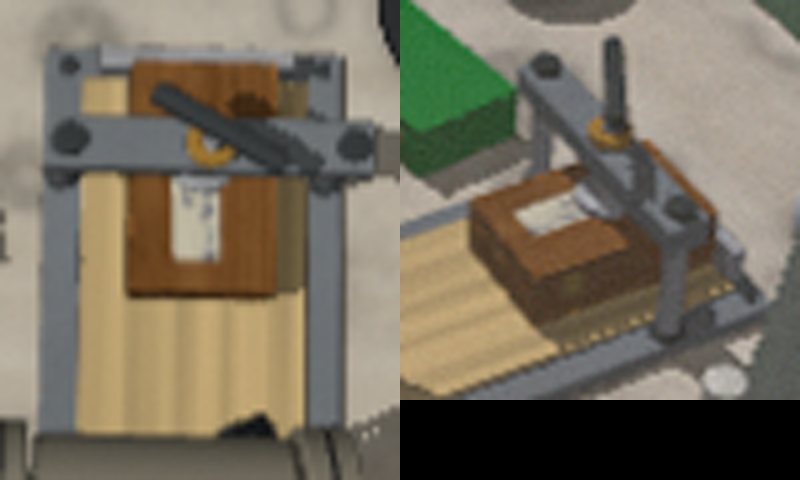

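The box is still home and square against the fence. The bar now runs at about 59° heading, which puts the handle near 3.7 rad, and nothing else has moved.

```bash
python3 -c "
from plant import robot
print(robot.close_job())"
```

```text
the job is handed in; nothing more can be done
None
```

I pushed the box home and square against the fence, about midway between the columns, clamped it an estimated 0.8–1.05 rad past touch, let go and handed the job in; the jar, bottle and beaker were not touched.

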